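# Sort bellows tops into pass and reject nests by tag

## Task

Sort the two full-size pear-wood bellows tops: slide the one with the round bone tag into the nest that is headed by the round bone plaque (passed), and the one with the bar-shaped tag into the nest headed by the bar-shaped plaque (rejected), each pushed in fully home against the nest's back wall. Keep the tops flat on the bench, without lifting them, and leave the smaller look-alike bellows top and everything else where it lies.

Things in the scene. Friction and masses are not known exactly. Their poses are not given: they have to be found in the camera images.
- bellows_top_round: Full-size bellows top of brown pear wood, 110 x 80 mm, with a round bone tag, 38 mm across and 3 mm thick, in the middle of its recess floor. Raised rim 10 mm wide, 24 mm high; recess 90 x 60 mm inside it, its floor 6 mm over the bench. Origin: centre of the underside, z up, x along the length. About 160 g, loose.
- bellows_top_bar: Full-size bellows top of brown pear wood, 110 x 80 mm, with a bar-shaped bone tag, 70 x 16 mm and 3 mm thick, lengthwise in the middle of its recess floor. Raised rim 10 mm wide, 24 mm high; recess 90 x 60 mm inside it, its floor 6 mm over the bench. Origin: centre of the underside, z up, x along the length. About 160 g, loose.
- bellows_top_small: Look-alike: smaller bellows top, 84 x 62 mm, also with a round 38 mm tag; to be left alone. Raised rim 10 mm wide, 24 mm high; recess 64 x 42 mm inside it, its floor 6 mm over the bench. Origin: centre of the underside, z up, x along the length. Loose.
- nest_left: Fixed, at robot's left: three-sided plywood fence 20 mm high, no floor, mouth to mid-bench. Origin: on the bench, at the centre of a top fully home. x points in from the mouth (about world +y). Back wall face at x=55 mm; side walls 96 mm apart for x=-15 to 55, then cheeks flaring to 152 mm apart at x=-85. Plaque on a ledge behind. Tops go in lengthwise, either end first.
- nest_right: Fixed, at robot's right: three-sided plywood fence 20 mm high, no floor, mouth to mid-bench. Origin: on the bench, at the centre of a top fully home. x points in from the mouth (about world -y). Back wall face at x=55 mm; side walls 96 mm apart for x=-15 to 55, then cheeks flaring to 152 mm apart at x=-85. Plaque on a ledge behind. Tops go in lengthwise, either end first.
- plaque_round: Round bone plaque, 52 mm across and 4 mm thick, fixed on the ledge behind the back wall of one of the two nests (left or right): marks the pass nest. Origin: centre of its underside, 104 mm beyond the nest's origin.
- plaque_bar: Bar-shaped bone plaque, 96 x 20 x 4 mm, fixed on the ledge behind the back wall of the other nest: marks the reject nest. Origin: centre of its underside, 104 mm beyond the nest's origin.
- stag_head: Bystander: bone-white carved stag head on a 75 x 65 mm foot, 102 mm high over the antlers, loose. Origin: centre of its underside.
- escapement_wheel: Bystander: brass escapement wheel, 100 mm across, lying flat, 12 mm high at the hub, loose. Origin: centre of its underside.
- turning_gauge: Bystander: boxwood turning gauge lying flat, a 100 mm bar along its y with four teeth, 9 to 36 mm long towards +x, 10 mm thick, loose. Origin: middle of the bar's underside.
- enamel_tray: Bystander: green enamel jeweller's tray with brass bushes in it, 90 x 140 mm, 16 mm high, loose. Origin: centre of its underside.
There are look-alikes about, which are no part of the job. Leave any orange look-alike of the bellows_top_bar alone.

How it is judged:
By the outcome, as a careful person would: the job done as asked, in the order asked, and still so for the second after the job is handed in, with the robot touching nothing.
It also fails if it takes over 58 s, if anything falls off the work surface, if the arm or the gripper's body presses on something with over 40 N, if the wrist force passes 120 N, or if a joint passes its speed limit or range.

## Robot

A 6-joint arm with a two-finger parallel gripper is mounted at the origin on the work surface. World frame = base frame: x ahead of the robot, y to its left, z up, the work surface at z = 0. Lengths are in m, angles in rad, forces in N, time in s.
With the tool pointing down it reaches from about 0.3 to 1 m from the base axis. Payload 5.1 kg.
Tool frame: the origin (TCP) lies midway between the tips of the shut fingers; the grasp point (between the pads) lies 19 mm behind it; z points along the fingers, y is the line along which they close (so a half turn about z gives the same grasp; the last joint's range is limited). The gripper opens to 95 mm and grips with 3 to 60 N. Pads are 20 mm wide; open, the fingers measure 119 mm over their backs; the gripper's body (75 mm by 180 mm) begins 59 mm behind the grasp point.
Start: joints at [-1.425, 0.124, 1.65, -0, 1.367, -0.083], TCP at [0.147, -0.633, 0.215] pointing down, gripper open.
Joint ranges: [-2.61, 2.61], [-1.02, 2.33], [0.03, 2.71], [-1.35, 4.49], [0.32, 2.68], [-2.91, 2.91]. Speed limits (rad/s): [2.57, 2.57, 3.14, 3.14, 3.14, 3.14].

## Interface

Orientations are given as a unit quaternion [x, y, z, w].
In Python, from bench import ctrl gives the robot as it stands.
- The arm moves only by the tool step_arm, never from a script. Its argument "motion" is a list that holds one entry, the list of rows, each a list of 5 numbers: the shift along the tool's x, y, z normalised to -1 to 1, where 1 is 300 mm, then the turn about the tool's z normalised to -1 to 1, where 1 is 60 degrees, then the opening, from 0 (shut) to 1 (fully open). A call has 1 to 10 rows; each row is the pose to reach, as a shift and turn from the pose commanded when the call began, along the tool's axes at that moment; what a row does not reach only later rows make up. A row lasts 1/8 s, in which the tool goes at most 62.5 mm and 10.7 degrees, less where a joint would pass 70% of its speed; a pose out of reach is approached as far as the arm can. A call with a number of a shift or a turn outside -1 to 1 is refused whole. A call with a gripper value outside its range is refused whole. The fingers move at their own pace and stop on an object; "grip_force" is the grip in N (left out, the last holds). Time passes only in rows, so rows that repeat a pose let the fingers close. It gives the time, the measured TCP pose, the force, the opening and the grip force at its end, in the units of the state.
- ctrl.get_obs(): the state, without advancing time (a new reading comes with each control period).
- ctrl.snapshot(name): name is "side" or "top"; returns the picture (384x512x3 uint8, red, green, blue); there is no depth.
- ctrl.get_calibration(name): a dict with "intrinsics" (3x3 intrinsics, pixels), "k1" (the pictures are not rectified: a ray, as slopes to the right and down, at radius r is drawn at 1 + k1 r^2 times it, then the intrinsics apply), "origin" and "orientation" of the camera in the world. Camera axes: x right, y up, looking along -z (the intrinsics and any distortion apply to the point x, -y, -z); pixel columns grow to the right and rows downward; lengths in m; the calibration is good to about 2 mm. A picture is of the moment at which its call begins. get_calibration takes no time and is no camera call.
- ctrl.hand_in(): hands the job in; it is judged then, once.
The state is a dict: "time_s": time; "joints": joint angles; "qd": joint speeds; "joint_torque": joint torques, N m; "position": TCP position; "orientation": TCP orientation; "ft_force": force on the tool from outside, world axes, zero at the start; "moment": the same for the moment, N m; "width": finger opening in m; "grip_force": force on a finger pad.
Only numpy, scipy, OpenCV 4.12 (cv2) and the standard library are available. Lean on these libraries where they do the work, as an engineer would, in place of code of your own. Each camera call takes 0.05 s, during which the arm holds its last target. There are 200 camera calls.

## Working session

There is one attempt and no reset: what is moved stays moved. The work goes in short steps, Python scripts to look and compute and a tool call to move; the robot and the scene stay as the last step left them, time stands still between calls to the robot, and variables do not carry over. Pictures are saved under pics/ and viewed, at most 10 in all, crops included, and the job is handed in when it is done.

Besides the shell and the picture viewer there is one more tool, called after "Request:" by a JSON object that holds its "api" and its "payload", one argument or row to a line. step_arm: Moves the arm, as the interface text tells. Its arguments: {"type":"object","properties":{"motion":{"type":"array"},"grip_force":{"type":"number"}},"required":["motion"]}

```bash
mkdir -p pics; cat > h.py <<'E'
import numpy as np, cv2
from scipy.spatial.transform import Rotation as R
from bench import ctrl
def snap(cam,fn=None):
    im=np.array(ctrl.snapshot(cam))
    if fn: cv2.imwrite('pics/'+fn,im[:,:,::-1])
    return im
def ray(cam,px):
    c=ctrl.get_calibration(cam); K=np.array(c['intrinsics']); px=np.atleast_2d(px).astype(float)
    d=np.c_[(px[:,0]-K[0,2])/K[0,0],(px[:,1]-K[1,2])/K[1,1]]
    u=d.copy()
    for _ in range(30): u=d/(1+c['k1']*(u**2).sum(1,keepdims=True))
    v=np.c_[u[:,0],-u[:,1],-np.ones(len(u))]
    return np.array(c['origin']),R.from_quat(c['orientation']).apply(v)
def toplane(cam,px,z):
    o,v=ray(cam,px); return o+v*((z-o[2])/v[:,2])[:,None]
E
python3 - <<'E'
from h import *
a=snap('top','t0.png'); b=snap('side','s0.png')
for n in('top','side'): print(n,ctrl.get_calibration(n))
print(ctrl.get_obs())
cv2.imwrite('pics/t0b.png',cv2.resize(a[:,:,::-1],(800,600),interpolation=cv2.INTER_CUBIC))
E
```

```text
top {'intrinsics': array([[409.33873396,   0.        , 258.10715466],
       [  0.        , 409.33873396, 188.21846506],
       [  0.        ,   0.        ,   1.        ]]), 'k1': -0.06835105916280287, 'origin': array([ 0.44200796, -0.0080485 ,  1.22845822]), 'orientation': array([-0.03799316,  0.02730034,  0.70641922, -0.70624578])}
side {'intrinsics': array([[364.87404263,   0.        , 252.53282171],
       [  0.        , 364.87404263, 188.25276136],
       [  0.        ,   0.        ,   1.        ]]), 'k1': -0.07209159764885575, 'origin': array([0.1437777 , 0.91920401, 0.65787128]), 'orientation': array([-0.10191539,  0.47654603,  0.8518899 , -0.19183519])}
{'time_s': 0.1, 'joints': array([-1.42457162e+00,  1.24455878e-01,  1.65152215e+00, -3.80313680e-05,
        1.36750588e+00, -8.25939741e-02]), 'qd': array([ 0.00096453, -0.00201491, -0.00060126,  0.00149025,  0.00049362,
        0.00108209]), 'joint_torque': array([-4.85123110e-05, -4.18880868e+01, -3.61096144e+01,  7.77454767e-02,
        4.61958046e-02, -6.91822493e-05]), 'position': array([ 0.14731797, -0.63249183,  0.21350866]), 'orientation': array([ 9.93461502e-01,  1.14163693e-01, -4.86915857e-05, -9.44560753e-04]), 'ft_force': array([ 0.69587952, -0.23415271, -0.26366972]), 'moment': array([-0.06056041,  0.06208653, -0.00625246]), 'grip_force': 0.0, 'width': 0.09534718936135837}
```

View pics/t0b.png

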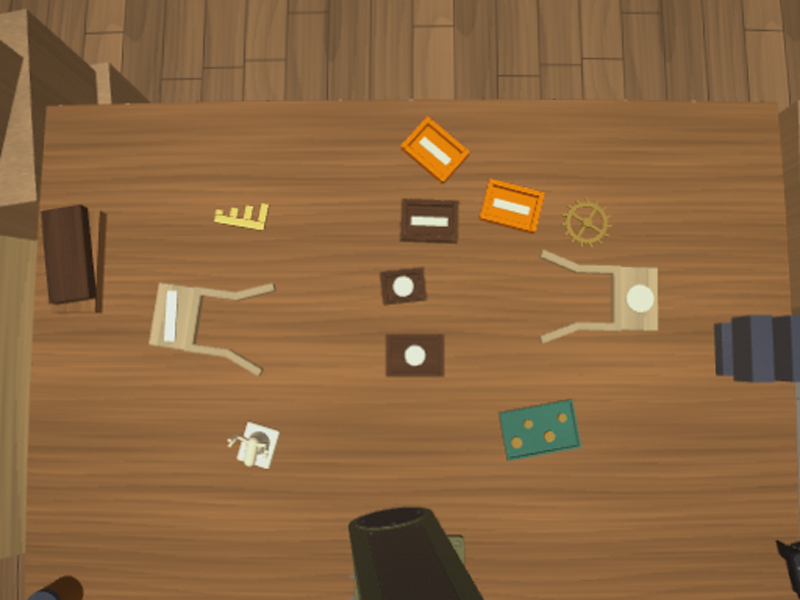

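View pics/s0.png

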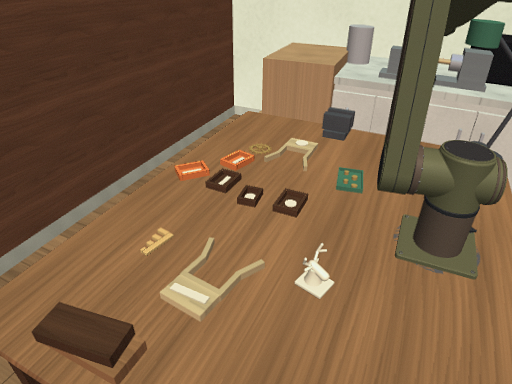

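The top view (800×600) shows the round top at (415,355), the bar top at (430,221), and the small look-alike at (403,286). The bar plaque is on the left nest (170,316) and the round plaque is on the right nest (640,298). The side view agrees. I'll measure these next.

```bash
python3 - <<'E'
from h import *
a=cv2.imread('pics/t0.png'); b=cv2.imread('pics/s0.png')
hsv=cv2.cvtColor(a,cv2.COLOR_BGR2HSV)
S=.64
for n,(x,y) in dict(rim=(405,240),recess=(415,233),table=(330,450),plaque=(640,298),ledge=(640,322),fence=(600,326),tag=(430,221)).items(): print(n,hsv[int(y*S),int(x*S)])
def blobs(m,amin):
    cs,_=cv2.findContours(m,cv2.RETR_EXTERNAL,cv2.CHAIN_APPROX_NONE)
    return [c for c in cs if cv2.contourArea(c)>amin]
roi=np.zeros(a.shape[:2],np.uint8); roi[100:260,90:430]=1
dark=((hsv[...,2]<85)&(hsv[...,0]<25)).astype(np.uint8)*roi
for c in blobs(dark,150):
    p=toplane('top',c[:,0],.024)[:,:2]*1000; r=cv2.minAreaRect(p.astype(np.float32)); print('dark',np.round(c[:,0].mean(0)),np.round(r[0],1),np.round(r[1],1),round(r[2],1))
def white(im,cam,roi,z):
    h=cv2.cvtColor(im,cv2.COLOR_BGR2HSV); m=((h[...,1]<60)&(h[...,2]>170)).astype(np.uint8)*roi
    for c in blobs(m,15):
        p=toplane(cam,c[:,0],z)[:,:2]*1000; r=cv2.minAreaRect(p.astype(np.float32)); M=cv2.moments(c); px=np.array([M['m10']/M['m00'],M['m01']/M['m00']])
        print(cam,np.round(px,1),'ctr',np.round(toplane(cam,px,z)[0]*1000,1),np.round(r[0],1),np.round(r[1],1),round(r[2],1))
white(a,'top',roi,.009); rs=np.ones(b.shape[:2],np.uint8); rs[:130]=0; white(b,'side',rs,.009)
lw=((hsv[...,1]<140)&(hsv[...,2]>140)).astype(np.uint8)*roi
for c in blobs(lw,100):
    print('light',cv2.boundingRect(c)); 
cv2.imwrite('pics/lw.png',lw*255)
v=np.hstack([cv2.resize(a[170:250,90:190],None,fx=4,fy=4),cv2.resize(a[150:230,335:435],None,fx=4,fy=4)]); cv2.imwrite('pics/n.png',v)
E
```

```text
rim [ 13 146  75]
recess [ 12 135  91]
table [ 14 143 139]
plaque [ 35  31 230]
ledge [ 20  88 182]
fence [ 20  89 192]
tag [ 37  25 232]
top [265.  227.2] ctr [438.8 -10.2   9. ] [439.4 -10.1] [35.5 35.6] 0.0
top [108.8 202. ] ctr [513.4 462.6   9. ] [513.7 462.7] [21.3 97.8] 88.0
top [409.2 190.7] ctr [ 547.1 -443.2    9. ] [ 547.6 -442.7] [48.7 51.4] 88.2
top [257.5 183. ] ctr [570.8  12.1   9. ] [570.7  12.3] [33.  36.2] 90.0
top [274.5 141.2] ctr [697.9 -39.2   9. ] [696.9 -39.1] [69.6 15.4] 89.9
top [326.9 131.9] ctr [ 726.4 -198.2    9. ] [ 726.6 -197.8] [66.  14.3] 75.6
top [284.  101.7] ctr [820.9 -68.5   9. ] [823.9 -66.4] [22.9 13.2] 50.2
side [189.2 292.7] ctr [520.8 446.8   9. ] [522.2 446.7] [21.6 97.9] 88.4
side [314.7 278. ] ctr [271.4 275.3   9. ] [267.3 234.9] [188.9  84.2] 88.2
side [290.1 203.1] ctr [438.6  -6.9   9. ] [439.   -7.3] [33.1 34.2] 25.8
side [249.8 195.7] ctr [572.7  10.4   9. ] [572.8  12.1] [29.6 24.1] 25.9
side [224.4 180.2] ctr [695.9 -41.6   9. ] [695.7 -42.5] [57.5 15.3] 87.1
side [301.6 142.5] ctr [ 553.7 -465.     9. ] [ 554.1 -465.4] [48.8 51.2] 26.5
side [504.5 148.8] ctr [-267.3 -815.9    9. ] [-244.7 -762.4] [667.8  84.7] 82.7
side [482.1 134.8] ctr [-184.3 -942.4    9. ] [-179.6 -947.7] [227.3  85.7] 73.5
side [465.  134.8] ctr [-107.1 -901.8    9. ] [-107.2 -907.6] [157.1  39.4] 82.2
side [438.3 135.9] ctr [  11.  -824.6    9. ] [   8.5 -835.9] [239.9 141.7] 83.8
side [378.1 131.2] ctr [ 274.3 -747.8    9. ] [ 287.6 -736.6] [110.8  35.5] 27.5
light (259, 221, 13, 13)
light (95, 180, 80, 61)
light (251, 177, 14, 13)
light (345, 159, 77, 61)
light (263, 138, 24, 7)
light (137, 132, 32, 15)
light (315, 127, 24, 11)
```

View pics/n.png

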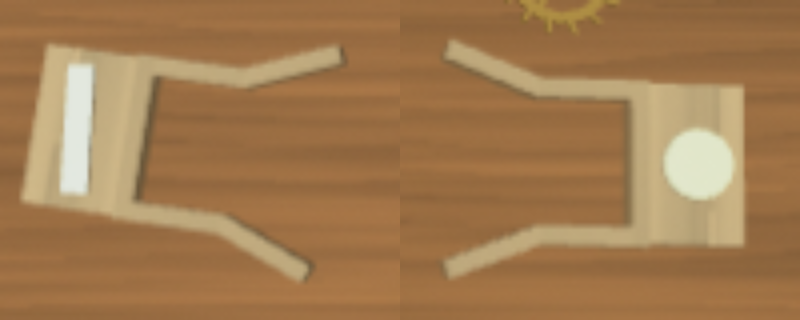

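Crop: the left nest's back-wall inner corners are at (157,75) and (136,203), and its wall kinks at (245,87) and (218,215). The right nest's corners are at (628,99) and (628,227), with kinks at (540,97) and (540,227).

```bash
python3 - <<'E'
from h import *
a=cv2.imread('pics/t0.png'); hsv=cv2.cvtColor(a,cv2.COLOR_BGR2HSV)
def tri(p,q):
    o1,v1=ray('top',p);o2,v2=ray('side',q);v1=v1[0]/np.linalg.norm(v1);v2=v2[0]/np.linalg.norm(v2)
    s=np.linalg.lstsq(np.c_[v1,-v2],o2-o1,rcond=None)[0]; A=o1+s[0]*v1;B=o2+s[1]*v2
    return np.round((A+B)*500,1),np.round((A-B)*1000,1)
for n,p,q in(('pl_bar',(108.8,202),(189.2,292.7)),('pl_round',(409.2,190.7),(301.6,142.5)),('round',(265,227.2),(290.1,203.1)),('bar',(274.5,141.2),(224.4,180.2))): print(n,*tri(p,q))
L=np.array([(157,75),(245,87),(136,203),(218,215)])/4+[90,170]-.375
Rr=np.array([(628,99),(540,97),(628,227),(540,227)],float); Rr[:,0]-=400; Rr=Rr/4+[335,150]-.375
for q in(L,Rr): print(np.round(toplane('top',q,.02)[:,:2]*1000,1).tolist())
for n,(x,y) in dict(round=(265,227),bar=(274,141)).items():
    m=((hsv[...,2]<112)&(hsv[...,0]<25)).astype(np.uint8); w=np.zeros_like(m); w[y-22:y+22,x-26:x+26]=1
    c=max(cv2.findContours(m*w,cv2.RETR_EXTERNAL,cv2.CHAIN_APPROX_NONE)[0],key=cv2.contourArea)
    p=toplane('top',c[:,0],.024)[:,:2]*1000; r=cv2.minAreaRect(p.astype(np.float32)); print(n,np.round(r[0],1),np.round(r[1],1),round(r[2],2))
E
```

```text
pl_bar [512.6 457.   23.2] [0.1 0.1 0. ]
pl_round [ 545.9 -438.8   21.4] [ 0.2  0.1 -0. ]
round [439.2 -10.    6.8] [-0.7 -0.2  0. ]
bar [696.3 -39.6  10.2] [2.3 1.  0.5]
[[553.9, 398.0], [544.8, 330.8], [458.0, 411.3], [449.4, 349.0]]
[[595.0, -387.9], [596.6, -321.9], [499.6, -385.1], [499.7, -319.5]]
round [439.5 -10.1] [ 76.  105.8] 0.01
bar [695.2 -38.1] [108.9  83.5] 87.26
```

Request:
{"api": "step_arm", "payload": {
  "motion": [
    [[0.727, -0.98, 0, 0.219, 1], [0.727, -0.98, 0, 0.219, 1], [0.727, -0.98, 0, 0.219, 1], [0.727, -0.98, 0, 0.219, 0.45], [0.727, -0.98, 0, 0.219, 0.45], [0.727, -0.98, 0, 0.219, 0.45], [0.727, -0.98, 0, 0.219, 0.45], [0.727, -0.98, 0, 0.219, 0.45]]
  ]
}}

```text
time_s: 1.1
position: [0.2931, -0.2973, 0.2145]
orientation: [1.0, 0.0, -0.0, 0.0]
ft_force: [-0.4, 0.2, -0.4]
width: 0.0505
grip_force: 0.0
```

Request:
{"api": "step_arm", "payload": {
  "motion": [
    [[0.48, -1, 0, 0, 0.42], [0.48, -1, 0, 0, 0.42], [0.48, -1, 0, 0, 0.42], [0.48, -1, 0, 0, 0.42], [0.48, -1, 0, 0, 0.42], [0.48, -1, 0, 0, 0.42], [0.48, -1, 0, 0, 0.42], [0.48, -1, 0, 0, 0.42]]
  ]
}}

```text
time_s: 2.1
position: [0.4373, 0.0013, 0.2144]
orientation: [1.0, -0.001, -0.0, 0.0]
ft_force: [-0.5, 0.2, 0.1]
width: 0.04
grip_force: 0.0
```

Request:
{"api": "step_arm", "payload": {
  "motion": [
    [[0.006, -0.13, 0, 0, 0.42], [0.006, -0.13, 0.2, 0, 0.42], [0.006, -0.13, 0.4, 0, 0.42], [0.006, -0.13, 0.55, 0, 0.42], [0.006, -0.13, 0.62, 0, 0.42], [0.006, -0.13, 0.668, 0, 0.42], [0.006, -0.13, 0.668, 0, 0.42]]
  ]
}}

```text
time_s: 2.98
position: [0.4386, 0.0408, 0.0137]
orientation: [1.0, -0.001, -0.001, 0.0]
ft_force: [0.3, -0.2, 0.1]
width: 0.0398
grip_force: 0.0
```

Request:
{"api": "step_arm", "payload": {
  "motion": [
    [[0, 0, 0, 0, 0], [0, 0, 0, 0, 0], [0, 0, 0, 0, 0], [0, 0, 0, 0, 0], [0, 0, 0, 0, 0], [0, 0, 0, 0, 0]]
  ],
  "grip_force": 20
}}

```text
time_s: 3.72
position: [0.4396, 0.0416, 0.0148]
orientation: [1.0, -0.0, 0.0, 0.0]
ft_force: [-0.1, -1.3, 4.7]
width: 0.0101
grip_force: 20.0
```

Request:
{"api": "step_arm", "payload": {
  "motion": [
    [[0, 0.1, 0, 0, 0], [0, 0.2, 0, 0, 0], [0, 0.3, 0, 0, 0], [0, 0.4, 0, 0, 0], [0.09, 0.44, 0, 0.01, 0], [0.18, 0.48, 0, 0.02, 0], [0.27, 0.52, 0, 0.02, 0], [0.36, 0.56, 0, 0.02, 0], [0.363, 0.57, 0, 0.02, 0], [0.363, 0.57, 0, 0.02, 0]]
  ]
}}

```text
time_s: 4.97
position: [0.5484, -0.1296, 0.0146]
orientation: [1.0, -0.011, 0.001, 0.0]
ft_force: [1.8, -0.9, 3.0]
width: 0.0099
grip_force: 20.0
```

```bash
python3 - <<'E'
from h import *
a=snap('top')[:,:,::-1]; b=snap('side')[:,:,::-1]
cv2.imwrite('pics/m1.png',np.hstack([cv2.resize(a[120:270,220:440],(396*1,270)),cv2.resize(b[110:230,200:376],(396,270))]))
print(ctrl.get_obs()['position'])
E
```

```text
[ 0.54783591 -0.1293974   0.01459597]
```

View pics/m1.png

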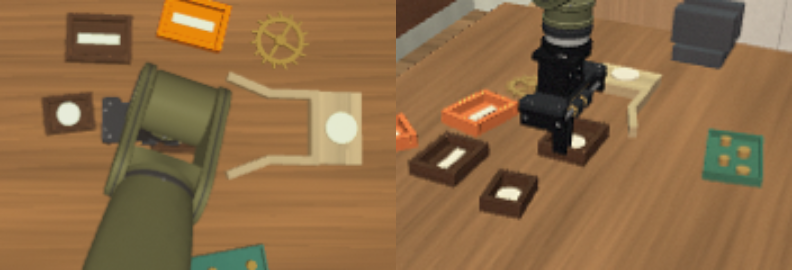

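The top is held squarely before the right nest's mouth, and nothing else has been disturbed.

Request:
{"api": "step_arm", "payload": {
  "motion": [
    [[0.015, 0.06, 0, 0, 0], [0.015, 0.12, 0, 0, 0], [0.015, 0.18, 0, 0, 0], [0.015, 0.24, 0, 0, 0], [0.015, 0.3, 0, 0, 0], [0.015, 0.36, 0, 0, 0], [0.015, 0.42, 0, 0, 0], [0.015, 0.46, 0, 0, 0], [0.015, 0.48, 0, 0, 0], [0.015, 0.48, 0, 0, 0]]
  ]
}}

```text
time_s: 6.32
position: [0.5485, -0.273, 0.0146]
orientation: [1.0, -0.011, -0.0, -0.001]
ft_force: [0.0, 0.0, 5.7]
width: 0.0098
grip_force: 20.0
```

Request:
{"api": "step_arm", "payload": {
  "motion": [
    [[0, 0.01, 0, 0, 0], [0, 0.02, 0, 0, 0], [0, 0.03, 0, 0, 0], [0, 0.03, 0, 0, 0]]
  ]
}}

```text
time_s: 6.82
position: [0.5484, -0.281, 0.0146]
orientation: [1.0, -0.011, -0.0, -0.001]
ft_force: [0.2, 2.1, 6.8]
width: 0.0099
grip_force: 20.0
```

Request:
{"api": "step_arm", "payload": {
  "motion": [
    [[0, 0.006, 0, 0, 0], [0, 0.01, 0, 0, 0], [0, 0.01, 0, 0, 0]]
  ]
}}

```text
time_s: 7.2
position: [0.5483, -0.2836, 0.0146]
orientation: [1.0, -0.011, -0.001, -0.002]
ft_force: [0.9, 5.7, 6.5]
width: 0.0102
grip_force: 20.0
```

Request:
{"api": "step_arm", "payload": {
  "motion": [
    [[0, 0.004, 0, 0, 0], [0, 0.007, 0, 0, 0], [0, 0.007, 0, 0, 0]]
  ]
}}

```text
time_s: 7.58
position: [0.5483, -0.2836, 0.0146]
orientation: [1.0, -0.011, -0.001, -0.004]
ft_force: [0.6, 10.6, 9.3]
width: 0.0096
grip_force: 20.0
```

Request:
{"api": "step_arm", "payload": {
  "motion": [
    [[0, 0, 0, 0, 0.35], [0, 0, 0, 0, 0.35], [0, 0, 0, 0, 0.35], [0, 0, 0, 0, 0.35], [0, 0, -0.1, 0, 0.35], [0, 0, -0.3, 0, 0.35], [0, 0, -0.4, 0, 0.42], [0, 0, -0.4, 0, 0.42]]
  ]
}}

```text
time_s: 8.57
position: [0.5509, -0.2889, 0.138]
orientation: [1.0, -0.011, 0.003, 0.002]
ft_force: [0.2, -0.3, 0.7]
width: 0.0395
grip_force: 0.0
```

Request:
{"api": "step_arm", "payload": {
  "motion": [
    [[0.464, -0.677, 0, 0, 0.42], [0.464, -0.677, 0, 0, 0.42], [0.464, -0.677, 0, 0, 0.42], [0.464, -0.677, 0, 0, 0.42], [0.464, -0.677, 0, 0, 0.42], [0.464, -0.677, 0, 0, 0.42], [0.464, -0.677, 0, 0, 0.42]]
  ]
}}

```text
time_s: 9.45
position: [0.6914, -0.0887, 0.1332]
orientation: [1.0, -0.012, -0.001, -0.0]
ft_force: [-0.9, -0.9, 0.4]
width: 0.0399
grip_force: 0.0
```

```bash
python3 - <<'E'
from h import *
a=snap('top')[:,:,::-1]; b=snap('side')[:,:,::-1]
cv2.imwrite('pics/m2.png',np.hstack([cv2.resize(a[100:250,220:440],(396*1,270)),cv2.resize(b[110:230,170:346],(396,270))]))
print(ctrl.get_obs()['position'])
E
```

```text
[ 0.69180744 -0.08884534  0.13392441]
```

View pics/m2.png

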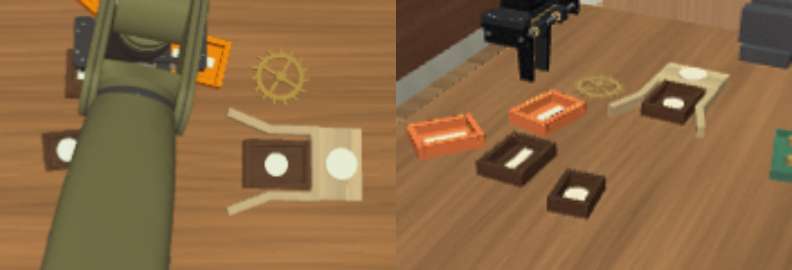

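The round top sits against the right nest's back wall (left panel: top at (277,164), back wall at x≈312). Next I grasp the bar top.

Request:
{"api": "step_arm", "payload": {
  "motion": [
    [[0.008, 0, 0.1, 0, 0.37], [0.008, 0, 0.2, 0, 0.37], [0.008, 0, 0.3, 0, 0.37], [0.008, 0, 0.36, 0, 0.37], [0.008, 0, 0.398, 0, 0.37], [0.008, 0, 0.398, 0, 0.37]]
  ]
}}

```text
time_s: 10.3
position: [0.6947, -0.0877, 0.0145]
orientation: [1.0, -0.011, -0.0, -0.0]
ft_force: [0.1, -0.7, -0.2]
width: 0.0351
grip_force: 0.0
```

Request:
{"api": "step_arm", "payload": {
  "motion": [
    [[0, 0, 0, 0, 0], [0, 0, 0, 0, 0], [0, 0, 0, 0, 0], [0, 0, 0, 0, 0], [0, 0, 0, 0, 0], [0, 0, 0, 0, 0]]
  ],
  "grip_force": 20
}}

```text
time_s: 11.05
position: [0.6956, -0.0877, 0.0157]
orientation: [1.0, -0.011, 0.001, 0.0]
ft_force: [-0.9, 0.3, 5.7]
width: 0.01
grip_force: 20.0
```

Request:
{"api": "step_arm", "payload": {
  "motion": [
    [[0, -0.08, 0, 0, 0], [-0.002, -0.18, 0, 0, 0], [-0.005, -0.28, 0, 0, 0], [-0.008, -0.38, 0, 0, 0], [-0.01, -0.48, 0, 0, 0], [-0.013, -0.56, 0, 0, 0], [-0.013, -0.61, 0, 0, 0], [-0.013, -0.61, 0, 0, 0]]
  ]
}}

```text
time_s: 12.05
position: [0.6953, 0.0982, 0.0157]
orientation: [1.0, -0.01, 0.001, -0.001]
ft_force: [-1.1, 3.9, 4.7]
width: 0.0098
grip_force: 20.0
```

Request:
{"api": "step_arm", "payload": {
  "motion": [
    [[-0.08, -0.02, 0, 0.02, 0], [-0.17, -0.05, 0, 0.04, 0], [-0.27, -0.08, 0, 0.06, 0], [-0.37, -0.11, 0, 0.08, 0], [-0.47, -0.14, 0, 0.1, 0], [-0.57, -0.16, 0, 0.108, 0], [-0.67, -0.17, 0, 0.108, 0], [-0.74, -0.18, 0, 0.108, 0], [-0.75, -0.18, 0, 0.108, 0], [-0.75, -0.18, 0, 0.108, 0]]
  ]
}}

```text
time_s: 13.3
position: [0.4711, 0.1555, 0.0156]
orientation: [0.998, -0.067, -0.0, -0.001]
ft_force: [-3.2, 2.9, 8.5]
width: 0.0097
grip_force: 20.0
```

```bash
python3 - <<'E'
from h import *
a=snap('top')[:,:,::-1]; b=snap('side')[:,:,::-1]
cv2.imwrite('pics/m3.png',np.hstack([cv2.resize(a[110:260,80:300],(396*1,270)),cv2.resize(b[140:320,100:364],(396,270))]))
E
```

```text
(no output)
```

View pics/m3.png

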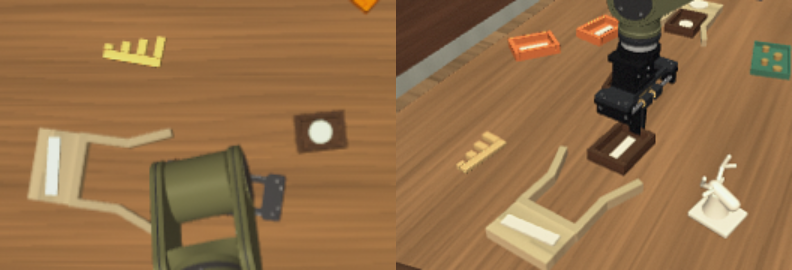

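The bar top is lined up at the left nest's mouth, with the gauge, stag and small top untouched.

Request:
{"api": "step_arm", "payload": {
  "motion": [
    [[0, -0.06, 0, 0, 0], [0, -0.12, 0, 0, 0], [0, -0.18, 0, 0, 0], [0, -0.24, 0, 0, 0], [0, -0.3, 0, 0, 0], [0, -0.36, 0, 0, 0], [0, -0.42, 0, 0, 0], [0, -0.45, 0, 0, 0], [0, -0.46, 0, 0, 0], [0, -0.46, 0, 0, 0]]
  ]
}}

```text
time_s: 14.65
position: [0.4903, 0.2907, 0.0156]
orientation: [0.998, -0.067, -0.0, 0.001]
ft_force: [-0.7, -4.3, 9.8]
width: 0.0098
grip_force: 20.0
```

Request:
{"api": "step_arm", "payload": {
  "motion": [
    [[0, -0.01, 0, 0, 0], [0, -0.02, 0, 0, 0], [0, -0.03, 0, 0, 0], [0, -0.03, 0, 0, 0]]
  ]
}}

```text
time_s: 15.15
position: [0.4914, 0.2992, 0.0156]
orientation: [0.998, -0.067, -0.0, 0.001]
ft_force: [-0.5, -5.5, 9.1]
width: 0.0098
grip_force: 20.0
```

Request:
{"api": "step_arm", "payload": {
  "motion": [
    [[0, -0.005, 0, 0, 0], [0, -0.01, 0, 0, 0], [0, -0.01, 0, 0, 0]]
  ]
}}

```text
time_s: 15.52
position: [0.4918, 0.3019, 0.0156]
orientation: [0.998, -0.067, -0.0, 0.002]
ft_force: [-1.0, -6.0, 9.6]
width: 0.0094
grip_force: 20.0
```

Request:
{"api": "step_arm", "payload": {
  "motion": [
    [[0, -0.005, 0, 0, 0], [0, -0.01, 0, 0, 0], [0, -0.01, 0, 0, 0]]
  ]
}}

```text
time_s: 15.9
position: [0.4921, 0.3044, 0.0156]
orientation: [0.998, -0.067, -0.0, 0.002]
ft_force: [-1.6, -8.5, 11.3]
width: 0.0099
grip_force: 20.0
```

Request:
{"api": "step_arm", "payload": {
  "motion": [
    [[0, -0.004, 0, 0, 0], [0, -0.008, 0, 0, 0], [0, -0.008, 0, 0, 0]]
  ]
}}

```text
time_s: 16.27
position: [0.4921, 0.3044, 0.0156]
orientation: [0.998, -0.066, -0.001, 0.005]
ft_force: [-2.5, -16.4, 15.2]
width: 0.0099
grip_force: 20.0
```

It has stalled against the back wall. Release and retreat.

Request:
{"api": "step_arm", "payload": {
  "motion": [
    [[0, 0, 0, 0, 0.35], [0, 0, 0, 0, 0.35], [0, 0, 0, 0, 0.35], [0, 0, 0, 0, 0.35], [0, 0, -0.1, 0, 0.35], [0, 0, -0.25, 0, 0.35], [0, 0, -0.4, 0, 0.35], [0, 0, -0.5, 0, 0.35], [0, 0, -0.5, 0, 0.35]]
  ]
}}

```text
time_s: 17.4
position: [0.4937, 0.3094, 0.1683]
orientation: [0.998, -0.067, 0.003, -0.002]
ft_force: [-0.2, 0.2, -0.3]
width: 0.0333
grip_force: 0.0
```

Request:
{"api": "step_arm", "payload": {
  "motion": [
    [[0, 1, 0, 0, 0.35], [0, 1, 0, 0, 0.35], [0, 1, 0, 0, 0.35], [0, 1, 0, 0, 0.35], [0, 1, 0, 0, 0.35], [0, 1, 0, 0, 0.35], [0, 1, 0, 0, 0.35], [0, 1, 0, 0, 0.35]]
  ]
}}

```text
time_s: 18.4
position: [0.4517, 0.0123, 0.1642]
orientation: [0.998, -0.066, -0.001, -0.0]
ft_force: [0.5, -0.9, 0.1]
width: 0.0332
grip_force: 0.0
```

```bash
python3 - <<'E'
from h import *
a=snap('top')[:,:,::-1]
cv2.imwrite('pics/m4.png',np.hstack([cv2.resize(a[165:255,90:190],(400,360),interpolation=cv2.INTER_CUBIC),cv2.resize(a[145:235,335:435],(400,360),interpolation=cv2.INTER_CUBIC)]))
print(ctrl.get_obs()['position'])
h=cv2.cvtColor(a.copy(),cv2.COLOR_BGR2HSV); m=((h[...,1]<60)&(h[...,2]>170)).astype(np.uint8)
for c in cv2.findContours(m,cv2.RETR_EXTERNAL,cv2.CHAIN_APPROX_NONE)[0]:
    if cv2.contourArea(c)>60:
        M=cv2.moments(c); print(np.round(toplane('top',[M['m10']/M['m00'],M['m01']/M['m00']],.009)[0,:2]*1000,1))
E
```

```text
[0.45172655 0.01227351 0.16435698]
[257.1 306.9]
[270.8 277.2]
[499.2 353.9]
[513.4 462.4]
[ 546.1 -333.9]
[ 547.1 -443.1]
[570.9  11.9]
[ 726.4 -198.2]
[838.1 -50.3]
```

View pics/m4.png

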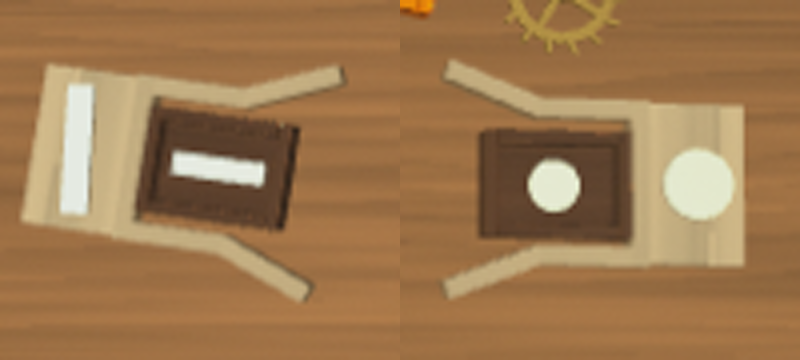

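Both tops sit flush against their back walls: the bar top at (218,168) in the left nest and the round top at (553,185) in the right nest. The small top is unmoved.

```bash
python3 -c "
from bench import ctrl
print(ctrl.hand_in())"
```

```text
the job is handed in; nothing more can be done
None
```

I slid the round-tag top fully home in the right nest (round plaque) and the bar-tag top fully home in the left nest (bar plaque), left everything else where it lay, and handed the job in at about 18.5 s.

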